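# Corner test of a spring-mounted tilt plate

### The job

Check the corner spring of the tilt plate: with shut fingertips, press down gently on the yellow pad at the corner whose scale carries the red clip, until that corner's green pointer is level with the red clip, and keep it there for at least a second. Do not drive the pointer clearly past the clip and do not press the other corner; then let the plate spring back level. Grip or lift nothing, and leave the weights and everything else standing where they are.

Things in the scene. Friction and masses are not known exactly. Their poses are not given: they have to be found in the camera images.
- mount: Fixture: fixed grey base 200 (x) by 340 (y) by 12 mm. Origin: centre of underside, z up; +y side = left. On it a steel tilt plate (130 mm square, 8 thick, set as a diamond with corners to +y and -y), hinged along the base's x, 75 mm over the table, above the origin. Upright white scales at y = +-140 mm (6 by 24 mm, tops 112 mm over the table), ticks on the +x face; springs under the plate at y = +-75 mm.
- plate (a joint): Tilt of the plate in rad, 0 when level, where springs hold it when let go (2.25 N m per rad, well damped); positive when the left (+y) corner is down, negative when the right corner is down. Stops at +-0.34. Pressed at a pad it yields about 2.5 mm per N.
- pad_left (a point): Yellow round pad, 30 mm across, 6 mm high, on the plate's left corner, 75 mm from the hinge line. The point is the centre of its TOP face (85 mm over the table when level); it tilts with the plate. Its z axis is the plate's normal.
- pad_right (a point): The like yellow pad on the plate's right corner; the point is the centre of its TOP face.
- tip_left (a point): Tip of the flat green pointer (14 mm wide, 7 at the tip, 4 mm thick) that sticks out of the plate's left corner towards the left scale and stops short of it. The tip lies 124 mm from the hinge line, so it goes down 1.65 times as far as the pad; 75 mm over the table when level.
- tip_right (a point): Tip of the like green pointer on the right corner, next to the right scale.
- red_clip: Red block clipped on one of the two scales (left or right, it varies), 32 by 34 by 10 mm high, fixed, 3 mm beyond the pointer's tip, 144 mm from the hinge line: the mark to reach. Origin: its centre, 15 to 28 mm below the level pointer (it varies). The pointer is level with it when the tip's height is within the block's 10 mm height.
- blue_clip: Like block, blue, on the other scale; it means nothing here.
- weight_1kg: Bystander, loose: leave alone. Origin: centre of the underside. Polished steel knob weight, 54 mm across, 85 mm high, on the table beside the fixture.
- weight_200g: Bystander, loose: leave alone. Origin: centre of the underside. Steel knob weight, 32 mm across, 48 mm high, stands on the base plate, on the robot's side of the tilt plate.
- weight_100g: Bystander, loose: leave alone. Origin: centre of the underside. Brass knob weight, 26 mm across, 40 mm high, stands on the base plate, on the robot's side of the tilt plate.
- bottle: Bystander, loose: leave alone. Origin: centre of the underside. Clear bottle with blue cap, 60 mm across, 150 mm high, on the table.
- dish: Bystander, loose: leave alone. Origin: centre of the underside. White weighing dish, 90 mm across, 20 mm high, on the table.
- brush: Bystander, loose: leave alone. Small brush, 150 mm long, lying along its x axis on the table.

How it is judged:
By the outcome, as a careful person would: the job done as asked, in the order asked, and still so for the second after the job is handed in, with the robot touching nothing.
It also fails if it takes over 40 s, if anything falls off the work surface, if the arm or the gripper's body presses on something with over 40 N, if the wrist force passes 120 N, or if a joint passes its speed limit or range.

### The arm

A 7-joint arm with a two-finger parallel gripper is mounted at the origin on the work surface. World frame = base frame: x ahead of the robot, y to its left, z up, the work surface at z = 0. Lengths are in m, angles in rad, forces in N, time in s.
With the tool pointing down it reaches from about 0.425 to 0.925 m from the base axis. Payload 6.8 kg.
Tool frame: the origin (TCP) lies at the very end of the fingers, on their centre line; the grasp point (between the pads) lies 19 mm behind it; z points along the fingers, y is the line along which they close (so a half turn about z gives the same grasp; the last joint's range is limited). The gripper opens to 85 mm and grips with 20 to 120 N. Pads are 22 mm wide; open, the fingers measure 114 mm over their backs; the gripper's body (76 mm by 85 mm) begins 54 mm behind the grasp point. The pads swing forward as they close: fully open they stand 13 mm farther back than shut.
Start: joints at [1.09, 0.477, 0.022, 1.555, -0.011, 1.109, -0.083], TCP at [0.246, -0.629, 0.231] pointing down, gripper open.
Joint ranges: [-2.96, 2.96], [-0.34, 2.1], [-1.41, 1.46], [0.24, 2.44], [-1.37, 4.51], [0.17, 1.92], [-2.96, 2.96]. Speed limits (rad/s): [2.39, 2.39, 3.14, 3.14, 3.14, 3.14, 3.14].

### API

Orientations are given as a rotation vector (axis times angle).
In Python, from bench import get_obs, viewer, r gives the robot as it stands. The module is installed in compiled form; this text tells all that it offers.
- The arm moves only by the tool play_rows, never from a script. Its argument "commands" is a list that holds one entry, the list of rows, each a list of 5 numbers: the gripper's target within -1 to 1 (shut at 1, half-way at 0, fully open at -1), then the shift along the tool's x, y, z scaled (see below), then the turn about the tool's z scaled (see below). A call has 1 to 12 rows; each row is the pose to reach, as a shift and turn from the pose commanded when the call began, along the tool's axes at that moment; what a row does not reach only later rows make up. The controller multiplies each number of a shift by 0.2 m and each number of a turn by pi/2 rad. A row lasts 1/12 s, in which the tool goes at most 41.7 mm and 7.16 degrees, less where a joint would pass 70% of its speed; a pose out of reach is approached as far as the arm can. A call with a number of a shift or a turn outside -1 to 1 is refused whole. A call with a gripper value outside its range is refused whole. The fingers move at their own pace and stop on an object; "grip_force" is the grip in N (left out, the last holds). Time passes only in rows, so rows that repeat a pose let the fingers close. It gives the time, the measured TCP pose, the force, the opening and the grip force at its end, in the units of the state.
- get_obs(): the state, without advancing time (a new reading comes with each control period).
- viewer.grab_frame(name): name is "scene" or "top"; returns a dict with "pixels" (400x640x3 uint8, red, green, blue), "fovy" (degrees; the focal length in pixels is half the picture's height over the tangent of half this angle, whatever the lens; pixels are square), "cx", "cy" (the principal point, pixels), "distortion" ([k1, k2, p1, p2, k3] as OpenCV has them; the pictures are not rectified), "world_to_cam" (4x4, takes a point from world to camera coordinates). Camera axes: x right, y up, looking along -z (the intrinsics and any distortion apply to the point x, -y, -z); pixel columns grow to the right and rows downward; lengths in m; the calibration is good to about 2 mm. A picture is of the moment at which its call begins. There is no depth.
- r.hand_in(): hands the job in; it is judged then, once.
Trained networks look in a picture, given as the dict that the camera call returned (one of the last four; its "shot" number tells which), for a name from the list of things; names that differ only in an ending like _2 or _b are one class to them, and where a whole thing is asked for, a point or a joint stands for the part that bears it (a point fixed in the world has none). Each returns a list of dicts, best first, with "score" (0 to 1); they miss things now and then, are a little off and sometimes report something else, mostly with a low value. They report only what shows in the picture. A call takes as long as a camera call.
- viewer.trace(picture, thing): "pixels" (400x640 bool, what is visible of it) and "rect" ([left, top, right, bottom] in pixels, round what is visible of it).
The state is a dict: "clock": time; "joints": joint angles; "qvel": joint speeds; "tau": joint torques, N m; "tcp_pos": TCP position; "orientation": TCP orientation; "contact_force": force on the tool from outside, world axes, zero at the start; "moment": the same for the moment, N m; "grip_width": finger opening in m; "gripper_force": force on a finger pad.
Only numpy, scipy, OpenCV 4.12 (cv2) and the standard library are available. Lean on these libraries where they do the work, as an engineer would, in place of code of your own. Each camera call takes 0.05 s, during which the arm holds its last target. There are 200 camera calls.

## Working session

There is one attempt and no reset: what is moved stays moved. The work goes in short steps, Python scripts to look and compute and a tool call to move; the robot and the scene stay as the last step left them, time stands still between calls to the robot, and variables do not carry over. Pictures are saved under pics/ and viewed, at most 10 in all, crops included, and the job is handed in when it is done.

Besides the shell and the picture viewer there is one more tool, called after "Call:" as a command line: name --argument value ..., lists and objects as JSON in quotes. play_rows: Moves the arm, as the interface text tells. Shifts and turns lie within -1 to 1; 1 stands for 0.2 m of shift or pi/2 rad of turn. Its arguments: {"type":"object","properties":{"commands":{"type":"array","items":{"type":"array","items":{"type":"array","items":{"type":"number","minimum":-1,"maximum":1}}}},"grip_force":{"type":"number"}},"required":["commands"]}

```bash
mkdir -p pics; cat > h.py <<'E'
import numpy as np, cv2
from bench import get_obs, viewer, r
def K(f):
    F=200/np.tan(np.radians(f["fovy"])/2); return np.array([[F,0,f["cx"]],[0,F,f["cy"]],[0,0,1.]])
C=np.diag([1,-1,-1.])
def ray(f,uv):
    n=cv2.undistortPoints(np.array([[uv]],float),K(f),np.array(f["distortion"],float))[0,0]
    M=np.array(f["world_to_cam"]);R=M[:3,:3];return -R.T@M[:3,3], R.T@(C@np.array([n[0],n[1],1]))
def onz(f,uv,z):
    o,d=ray(f,uv);return o+d*(z-o[2])/d[2]
def proj(f,p):
    M=np.array(f["world_to_cam"]);c=C@(M[:3,:3]@np.array(p,float)+M[:3,3])
    return cv2.projectPoints(c.reshape(1,1,3),np.zeros(3),np.zeros(3),K(f),np.array(f["distortion"],float))[0].ravel()
E
python3 - <<'E'
from h import *
np.set_printoptions(precision=3,suppress=True)
o=get_obs();print(o["tcp_pos"],o["orientation"],o["grip_width"],o["contact_force"])
for n in("scene","top"):
    f=viewer.grab_frame(n);cv2.imwrite(f"pics/{n}0.png",f["pixels"][...,::-1])
    print(n,ray(f,(320,200)))
    for t,z in[("pad_left",.085),("pad_right",.085),("red_clip",.055),("blue_clip",.055),("tip_left",.075),("weight_1kg",.05),("bottle",.1)]:
        for d in viewer.trace(f,t)[:2]:
            m=d["pixels"];ys,xs=np.nonzero(m);c=(xs.mean(),ys.mean());print(t,round(d["score"],2),d["rect"],np.array(c),onz(f,c,z))
E
```

```text
[ 0.246 -0.628  0.23 ] [-3.085 -0.582  0.001] 0.08521562878494814 [-0.208 -0.306 -0.125]
scene (array([ 0.859, -0.596,  0.712]), array([-0.352,  0.636, -0.687]))
pad_left 0.87 [262.7, 178.6, 343.0, 254.3] [302.625 214.686] [ 0.528 -0.076  0.085]
pad_right 0.63 [263.2, 176.8, 345.7, 252.3] [302.426 214.619] [ 0.527 -0.076  0.085]
pad_right 0.18 [329.6, 111.1, 345.5, 140.2] [335.612 125.277] [0.418 0.281 0.085]
red_clip 0.66 [277.3, 258.8, 295.2, 280.0] [286.205 270.121] [ 0.567 -0.203  0.055]
blue_clip 0.73 [261.7, 180.4, 341.9, 254.1] [302.695 214.319] [ 0.512 -0.05   0.055]
blue_clip 0.58 [311.9, 174.2, 325.0, 183.6] [318.382 178.397] [0.478 0.08  0.055]
tip_left 0.55 [264.7, 177.5, 338.9, 255.2] [302.99  214.521] [ 0.523 -0.067  0.075]
weight_1kg 0.83 [329.8, 111.7, 344.8, 140.6] [336.102 125.621] [0.395 0.329 0.05 ]
bottle 0.86 [137.7, 266.0, 183.8, 329.9] [158.865 298.959] [ 0.429 -0.399  0.1  ]
top (array([ 0.223, -0.006,  1.606]), array([ 0.197,  0.013, -0.98 ]))
pad_left 0.9 [308.6, 176.4, 379.6, 232.3] [345.231 204.65 ] [ 0.517 -0.062  0.085]
pad_right 0.68 [310.7, 176.4, 385.3, 230.2] [345.88 203.9 ] [ 0.519 -0.064  0.085]
blue_clip 0.5 [291.4, 213.3, 309.2, 224.7] [298.541 220.126] [0.472 0.077 0.055]
tip_left 0.61 [305.6, 174.4, 385.8, 232.6] [345.379 204.307] [ 0.52  -0.062  0.075]
weight_1kg 0.59 [196.4, 237.6, 223.7, 257.4] [209.684 247.18 ] [0.383 0.345 0.05 ]
bottle 0.82 [441.2, 236.2, 463.3, 256.0] [450.826 245.948] [ 0.398 -0.374  0.1  ]
```

```bash
python3 - <<'E'
import cv2
a=cv2.imread("pics/scene0.png")[150:310,200:420];b=cv2.imread("pics/top0.png")[140:260,260:440]
cv2.imwrite("pics/c.png",cv2.vconcat([cv2.resize(a,(440,320),interpolation=3) , cv2.resize(b,(440,280),interpolation=cv2.INTER_CUBIC)]))
E
```

```text
(no output)
```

View pics/c.png

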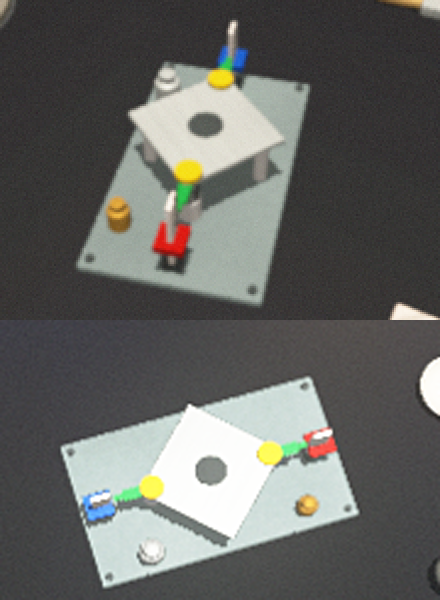

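View pics/scene0.png

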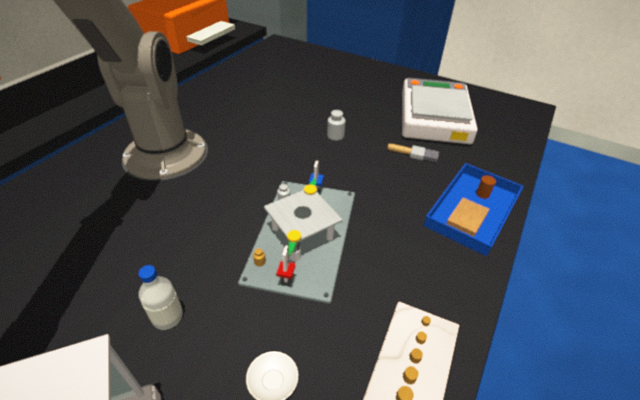

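```bash
cat >> h.py <<'E'
BOX={"scene":(250,160,350,300),"top":(280,160,410,250)}
def seg(f,name,col,right=True):
    a=f["pixels"].astype(int);R,G,B=a[...,0],a[...,1],a[...,2]
    m={"y":(R>150)&(G>120)&(B<90),"r":(R>110)&(G<70)&(B<70),"g":(G>90)&(R<G-50)&(B<G-30),"b":(B>110)&(R<80)}[col]
    x0,y0,x1,y1=BOX[name];k=np.zeros(m.shape,np.uint8);k[y0:y1,x0:x1]=m[y0:y1,x0:x1]
    n,l,s,c=cv2.connectedComponentsWithStats(k)
    return [(s[i],c[i],l==i) for i in range(1,n) if s[i][4]>8]
def tri(fa,a,fb,b):
    A=0;v=0;L=[]
    for f,u in((fa,a),(fb,b)):
        o,d=ray(f,u);d=d/np.linalg.norm(d);P=np.eye(3)-np.outer(d,d);A=A+P;v=v+P@o;L.append((o,P))
    x=np.linalg.solve(A,v);return x,[np.linalg.norm(P@(x-o)) for o,P in L]
E
python3 - <<'E'
from h import *
np.set_printoptions(precision=4,suppress=True)
F={n:viewer.grab_frame(n) for n in("scene","top")}
S={}
for c in "yrgb":
    for n in F:
        S[c,n]=seg(F[n],n,c)
        for s,ce,_ in S[c,n]:print(c,n,s,ce,onz(F[n],ce,{"y":.085,"g":.077}.get(c,.055)))
for c in "yrgb":
    a=max(S[c,"scene"],key=lambda t:t[1][1] * (1 if c!="b" else -1));b=max(S[c,"top"],key=lambda t:t[1][0]*(1 if c!="b" else -1))
    print(c,tri(F["scene"],a[1],F["top"],b[1]))
E
```

```text
y scene [304 184  13  11 100] [310.23 188.87] [0.4978 0.0061 0.085 ]
y scene [287 230  14  12 126] [293.7143 235.7302] [ 0.5447 -0.1387  0.085 ]
y scene [254 249  11  11  78] [258.4872 254.1154] [ 0.5109 -0.2167  0.085 ]
y top [365 193   9   9  39] [369.1282 196.4872] [ 0.5432 -0.1327  0.085 ]
y top [318 207   8  10  53] [321.3396 211.3019] [0.4949 0.0089 0.085 ]
y top [383 216   6   7  27] [385.3333 219.3333] [ 0.4751 -0.1814  0.085 ]
r scene [277 262  18  16 178] [285.8652 270.3764] [ 0.5669 -0.2038  0.055 ]
g scene [310 178   6   7  28] [313.1071 181.75  ] [0.4857 0.04   0.077 ]
g scene [288 242   8  13  72] [290.9306 247.0139] [ 0.5527 -0.162   0.077 ]
g top [375 192  11   7  45] [379.2667 194.3333] [ 0.5522 -0.1639  0.077 ]
g top [306 211  12   7  49] [312.1429 214.3673] [0.4864 0.0362 0.077 ]
b scene [309 173   5  10  33] [310.8485 177.9091] [0.46  0.072 0.055]
b scene [316 174   8  11  63] [319.4603 179.0635] [0.4812 0.0796 0.055 ]
y (array([ 0.4834, -0.187 ,  0.0357]), [np.float64(0.00016509554883665148), np.float64(0.00016509554883659803)])Traceback (most recent call last):
  File "<stdin>", line 10, in <module>
ValueError: max() iterable argument is empty
```

```bash
python3 - <<'E'
from h import *
from scipy.spatial.transform import Rotation as Ro
np.set_printoptions(precision=4,suppress=True)
f=viewer.grab_frame("scene")
m=max(seg(f,"scene","r"),key=lambda t:t[0][4])[2]
c0=np.array([.5213,-.0663]);u=np.array([.308,-.951]);v=np.array([.951,.308])
def mask(z,du):
    P=[proj(f,[*(c0+u*(.144+du+a*.017)+v*b*.016),z+e*.005]) for a in(-1,1) for b in(-1,1) for e in(-1,1)]
    k=np.zeros((1600,2560),np.uint8);cv2.fillConvexPoly(k,cv2.convexHull(np.round(np.array(P)*4+1.5).astype(np.int32)),1)
    return cv2.resize(k*255,(640,400),interpolation=cv2.INTER_AREA)>127
for swap in (0,1):
    if swap: # 34 along v
        pass
for z in np.arange(.040,.070,.002):
    print(round(z,3),[round((mask(z,d)&m).sum()/(mask(z,d)|m).sum(),3) for d in(-.003,0,.003)])
o=get_obs();R=Ro.from_rotvec(o["orientation"]).as_matrix();print(R)
print("yaw of u in tool deg",np.degrees(np.arctan2(*(R.T@[*u,0])[[1,0]])))
print("shift to pad, tool axes",R.T@(np.array([.5437,-.136,.15])-o["tcp_pos"])/.2)
E
```

```text
0.04 [np.float64(0.453), np.float64(0.403), np.float64(0.363)]
0.042 [np.float64(0.482), np.float64(0.447), np.float64(0.388)]
0.044 [np.float64(0.52), np.float64(0.471), np.float64(0.418)]
0.046 [np.float64(0.546), np.float64(0.498), np.float64(0.457)]
0.048 [np.float64(0.598), np.float64(0.535), np.float64(0.494)]
0.05 [np.float64(0.612), np.float64(0.564), np.float64(0.513)]
0.052 [np.float64(0.627), np.float64(0.574), np.float64(0.544)]
0.054 [np.float64(0.643), np.float64(0.604), np.float64(0.553)]
0.056 [np.float64(0.629), np.float64(0.618), np.float64(0.57)]
0.058 [np.float64(0.587), np.float64(0.627), np.float64(0.592)]
0.06 [np.float64(0.535), np.float64(0.625), np.float64(0.62)]
0.062 [np.float64(0.494), np.float64(0.59), np.float64(0.621)]
0.064 [np.float64(0.456), np.float64(0.528), np.float64(0.617)]
0.066 [np.float64(0.401), np.float64(0.491), np.float64(0.579)]
0.068 [np.float64(0.364), np.float64(0.437), np.float64(0.518)]
0.07 [np.float64(0.311), np.float64(0.381), np.float64(0.462)]
[[ 0.9313  0.3642  0.    ]
 [ 0.3642 -0.9313 -0.    ]
 [ 0.      0.     -1.    ]]
yaw of u in tool deg 93.41486351563343
shift to pad, tool axes [ 2.284  -1.7516  0.4065]
```

Call:
play_rows --commands '[[[1, 1, -0.85, 0, 0], [1, 1, -0.85, 0, 0], [1, 1, -0.85, 0, 0], [1, 1, -0.85, 0, 0], [1, 1, -0.85, 0, 0], [1, 1, -0.85, 0, 0], [1, 1, -0.85, 0, 0], [1, 1, -0.85, 0, 0], [1, 1, -0.85, 0, 0]]]'

```text
clock: 1.7
tcp_pos: [0.3706, -0.3973, 0.2316]
orientation: [3.086, 0.585, 0.0]
contact_force: [-0.4, -0.9, 0.1]
grip_width: 0.0001
gripper_force: 0.0
```

Call:
play_rows --commands '[[[1, 1, -0.85, 0, 0.03], [1, 1, -0.85, 0, 0.03], [1, 1, -0.85, 0, 0.03], [1, 1, -0.85, 0, 0.03], [1, 1, -0.85, 0, 0.03], [1, 1, -0.85, 0, 0.03], [1, 1, -0.85, 0, 0.03], [1, 1, -0.85, 0, 0.03], [1, 1, -0.85, 0, 0.03]]]'

```text
clock: 2.45
tcp_pos: [0.4945, -0.1679, 0.2312]
orientation: [3.1, 0.507, -0.001]
contact_force: [-0.9, -0.5, 0.2]
grip_width: -0.0001
gripper_force: 0.0
```

```bash
python3 - <<'E'
from h import *
from scipy.spatial.transform import Rotation as Ro
np.set_printoptions(precision=4,suppress=True)
o=get_obs();R=Ro.from_rotvec(o["orientation"]).as_matrix();print(o["clock"],o["tcp_pos"],o["grip_width"],o["contact_force"])
print(R.T@[.308,-.951,0],R.T@(np.array([.5437,-.136,.095])-o["tcp_pos"])/.2)
E
```

```text
2.45 [ 0.4945 -0.1679  0.2312] -0.00014060458482656213 [-0.8791 -0.5265  0.1827]
[-0.0113  0.9996  0.0006] [ 0.2843 -0.0733  0.6807]
```

Call:
play_rows --commands '[[[1, 0.28, -0.07, 0, 0], [1, 0.28, -0.07, 0, 0], [1, 0.28, -0.07, 0.2, 0], [1, 0.28, -0.07, 0.4, 0], [1, 0.28, -0.07, 0.55, 0], [1, 0.28, -0.07, 0.63, 0], [1, 0.28, -0.07, 0.63, 0], [1, 0.28, -0.07, 0.63, 0]]]'

```text
clock: 3.12
tcp_pos: [0.5422, -0.1377, 0.1048]
orientation: [3.101, 0.504, -0.003]
contact_force: [0.2, -0.4, 1.0]
grip_width: -0.0002
gripper_force: 0.0
```

```bash
python3 - <<'E'
from h import *
o=get_obs();print(o["tcp_pos"],o["contact_force"])
f=viewer.grab_frame("scene")
print(proj(f,o["tcp_pos"]),[proj(f,[.5437,-.136,z]) for z in (.085,)])
cv2.imwrite("pics/s1.png",cv2.resize(f["pixels"][195:295,240:340,::-1],(600,600),interpolation=cv2.INTER_CUBIC))
E
```

```text
[ 0.54221715 -0.13766183  0.10477789] [ 0.1619532  -0.44082027  0.98965615]
[292.74766151 228.59031548] [array([294.01048088, 234.70901654])]
```

View pics/s1.png

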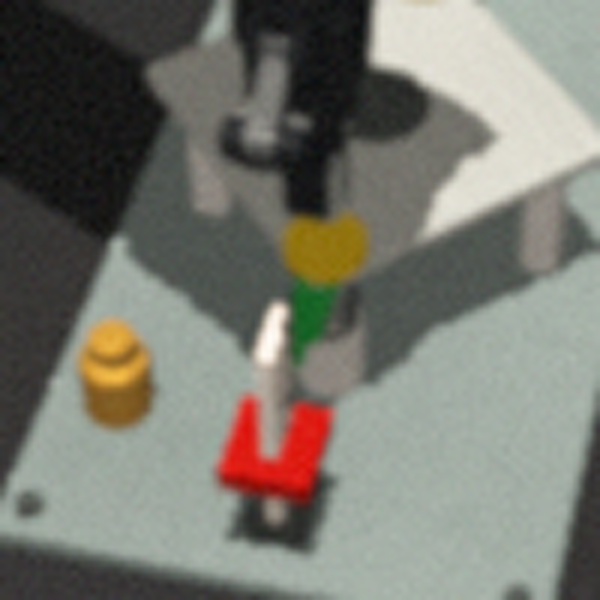

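```bash
python3 - <<'E'
from h import *
np.set_printoptions(precision=0,suppress=True)
f=viewer.grab_frame("scene")
c0=np.array([.5213,-.0663]);u=np.array([.308,-.951]);v=np.array([.951,.308])
cr=lambda p:(proj(f,p)-[240,195]+.5)*6
for zc in(.047,.050,.053,.056,.060):
    print(zc,*[cr([*(c0+u*(.144+a*.017)+v*b*.016),zc+e*.005]) for a,b,e in((-1,-1,1),(-1,1,1),(1,1,1),(1,-1,1),(1,-1,-1),(1,1,-1))])
print("scale top",cr([*(c0+u*.14),.112]),"tip",cr([*(c0+u*.124),.075]))
E
```

```text
0.047 [245. 410.] [335. 427.] [309. 507.] [217. 489.] [218. 507.] [309. 525.]
0.05 [245. 405.] [334. 422.] [308. 502.] [216. 484.] [218. 502.] [309. 520.]
0.053 [244. 400.] [334. 417.] [308. 497.] [216. 479.] [217. 496.] [309. 514.]
0.056 [244. 394.] [334. 411.] [308. 491.] [215. 473.] [217. 491.] [309. 509.]
0.06 [243. 387.] [334. 404.] [307. 484.] [214. 466.] [216. 484.] [308. 502.]
scale top [273. 336.] tip [290. 370.]
```

Call:
play_rows --commands '[[[1, 0, 0, 0.04, 0], [1, 0, 0, 0.075, 0], [1, 0, 0, 0.09, 0], [1, 0, 0, 0.1, 0], [1, 0, 0, 0.11, 0], [1, 0, 0, 0.12, 0], [1, 0, 0, 0.13, 0], [1, 0, 0, 0.135, 0], [1, 0, 0, 0.14, 0], [1, 0, 0, 0.14, 0], [1, 0, 0, 0.14, 0]]]'

```text
clock: 4.13
tcp_pos: [0.5432, -0.1355, 0.0775]
orientation: [3.1, 0.509, 0.0]
contact_force: [-0.9, -2.1, 2.9]
grip_width: 0.0
gripper_force: 1.8
```

```bash
python3 - <<'E'
from h import *
o=get_obs();print(o["tcp_pos"],o["contact_force"],o["moment"])
f=viewer.grab_frame("scene");g=viewer.grab_frame("top")
for s,c,_ in seg(f,"scene","g"):print("scene g",s,c)
for s,c,_ in seg(g,"top","g"):print("top g",s,c)
cv2.imwrite("pics/s2.png",cv2.resize(f["pixels"][195:295,240:340,::-1],(600,600),interpolation=cv2.INTER_CUBIC))
E
```

```text
[ 0.54323692 -0.1354907   0.0774848 ] [-0.92918672 -2.13251011  2.87985627] [-0.42362651  0.30345645  0.03196546]
scene g [312 174   4   9  29] [313.5862069  178.10344828]
scene g [289 245   6  12  48] [291.22916667 249.91666667]
top g [306 210  13   7  53] [312.52830189 213.62264151]
```

View pics/s2.png

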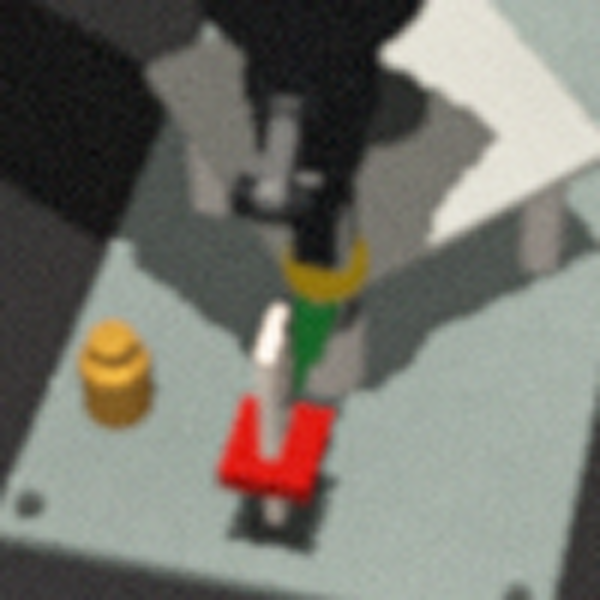

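Call:
play_rows --commands '[[[1, 0, 0, 0.005, 0], [1, 0, 0, 0.01, 0], [1, 0, 0, 0.015, 0], [1, 0, 0, 0.022, 0], [1, 0, 0, 0.022, 0], [1, 0, 0, 0.022, 0]]]'

```text
clock: 4.73
tcp_pos: [0.5432, -0.1355, 0.073]
orientation: [3.1, 0.509, 0.0]
contact_force: [-2.1, -3.6, 5.8]
grip_width: -0.0001
gripper_force: 2.9
```

```bash
python3 - <<'E'
from h import *
o=get_obs();print(o["tcp_pos"],o["contact_force"])
fs=[viewer.grab_frame("scene") for _ in range(6)];f=dict(fs[0]);f["pixels"]=np.mean([x["pixels"] for x in fs],0).astype(np.uint8)
for s,c,_ in seg(f,"scene","g")+seg(f,"scene","r"):print(s,c)
c0=np.array([.5213,-.0663]);u=np.array([.308,-.951])
for z in(.060,.0575,.055,.052):print(z,(proj(f,[*(c0+u*.1225),z])-[265,235]+.5)*12)
cv2.imwrite("pics/s3.png",cv2.resize(f["pixels"][235:285,265:315,::-1],(600,600),interpolation=cv2.INTER_CUBIC))
E
```

```text
[ 0.54321682 -0.13546385  0.07295597] [-2.11694908 -3.58280686  5.80929989]
[312 172   5   9  35] [313.57142857 176.25714286]
[289 247   6  13  47] [291.19148936 251.72340426]
[277 262  18  16 182] [285.98351648 270.36813187]
0.06 [284.82854062 308.51799487]
0.0575 [285.31960906 317.53646068]
0.055 [285.80865698 326.51702985]
0.052 [286.39286469 337.24402069]
```

View pics/s3.png

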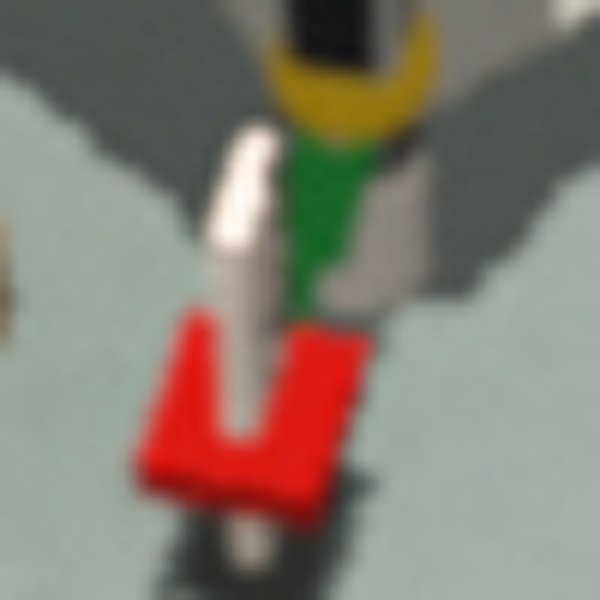

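```bash
python3 - <<'E'
from h import *
f=viewer.grab_frame("scene");g=viewer.grab_frame("top")
c0=np.array([.5213,-.0663]);u=np.array([.308,-.951])
for t in(0,.10,.13,.15,.17,.19):
    row=lambda s,f=f:proj(f,[*(c0+u*(s*np.cos(t)+.0*t)),.077-s*np.sin(t)]).round(2)
    print(t,"tipz",round(.075-.124*np.sin(t),4),row(-.105),row(.104),row(-.105,g))
for s,c,_ in seg(g,"top","g")+seg(g,"top","y"):print(s,c)
E
```

```text
0 tipz 0.075 [312.92 183.68] [290.35 248.16] [313.05 213.56]
0.1 tipz 0.0626 [312.91 180.55] [290.57 251.17] [313.15 212.9 ]
0.13 tipz 0.0589 [312.89 179.66] [290.66 251.98] [313.24 212.68]
0.15 tipz 0.0565 [312.87 179.08] [290.72 252.5 ] [313.32 212.53]
0.17 tipz 0.054 [312.85 178.52] [290.79 253.  ] [313.41 212.38]
0.19 tipz 0.0516 [312.82 177.96] [290.87 253.49] [313.52 212.22]
[307 210  12   7  53] [312.9245283  213.03773585]
[318 206  10  10  69] [322.17391304 210.4057971 ]
```

Call:
play_rows --commands '[[[1, 0, 0, 0, 0], [1, 0, 0, 0, 0], [1, 0, 0, 0, 0], [1, 0, 0, 0, 0], [1, 0, 0, 0, 0], [1, 0, 0, 0, 0], [1, 0, 0, 0, 0], [1, 0, 0, 0, 0], [1, 0, 0, 0, 0], [1, 0, 0, 0, 0], [1, 0, 0, 0, 0], [1, 0, 0, 0, 0]]]'

```text
clock: 6.13
tcp_pos: [0.5432, -0.1355, 0.073]
orientation: [3.1, 0.509, 0.0]
contact_force: [-1.3, -2.6, 5.1]
grip_width: -0.0005
gripper_force: 2.9
```

```bash
python3 - <<'E'
from h import *
fs=[viewer.grab_frame("scene") for _ in range(6)];p=np.mean([x["pixels"] for x in fs],0).astype(np.uint8)
print(get_obs()["tcp_pos"],get_obs()["contact_force"])
# column profiles through pointer tip into clip
for c in (289,290,291):print(c,[tuple(map(int,p[r_,c])) for r_ in range(254,266)])
E
```

```text
[ 0.54320484 -0.13547084  0.07300167] [-2.39127554 -3.62676438  5.40617252]
289 [(49, 96, 53), (53, 96, 56), (53, 99, 57), (49, 94, 53), (47, 88, 50), (49, 90, 52), (56, 92, 58), (83, 81, 53), (154, 64, 47), (196, 53, 45), (208, 50, 42), (213, 42, 34)]
290 [(24, 99, 39), (26, 100, 40), (28, 101, 41), (35, 100, 46), (40, 99, 49), (48, 100, 56), (53, 97, 59), (90, 85, 55), (173, 60, 40), (215, 39, 28), (222, 29, 22), (222, 28, 21)]
291 [(22, 102, 39), (23, 103, 39), (31, 100, 44), (63, 107, 66), (86, 112, 83), (94, 114, 91), (88, 105, 87), (96, 87, 73), (161, 60, 49), (208, 36, 29), (221, 25, 19), (222, 26, 17)]
```

Call:
play_rows --commands '[[[1, 0, 0, -0.006, 0], [1, 0, 0, -0.006, 0], [1, 0, 0, -0.006, 0], [1, 0, 0, -0.006, 0], [1, 0, 0, -0.006, 0], [1, 0, 0, -0.006, 0], [1, 0, 0, -0.006, 0], [1, 0, 0, -0.006, 0], [1, 0, 0, -0.006, 0], [1, 0, 0, -0.006, 0], [1, 0, 0, -0.006, 0], [1, 0, 0, -0.006, 0]]]'

```text
clock: 7.43
tcp_pos: [0.5433, -0.1352, 0.0742]
orientation: [3.1, 0.509, 0.0]
contact_force: [-0.2, -4.6, 5.4]
grip_width: -0.0002
gripper_force: 2.8
```

Call:
play_rows --commands '[[[1, 0, 0, 0, 0], [1, 0, 0, 0, 0], [1, 0, 0, 0, 0], [1, 0, 0, 0, 0], [1, 0, 0, 0, 0], [1, 0, 0, 0, 0], [1, 0, 0, 0, 0], [1, 0, 0, 0, 0], [1, 0, 0, 0, 0], [1, 0, 0, 0, 0]]]'

```text
clock: 8.27
tcp_pos: [0.5432, -0.1352, 0.0741]
orientation: [3.1, 0.509, 0.0]
contact_force: [-0.5, -4.2, 5.5]
grip_width: -0.0002
gripper_force: 2.8
```

Call:
play_rows --commands '[[[1, 0, 0, -0.02, 0], [1, 0, 0, -0.04, 0], [1, 0, 0, -0.06, 0], [1, 0, 0, -0.08, 0], [1, 0, 0, -0.12, 0], [1, 0, 0, -0.2, 0], [1, 0, 0, -0.35, 0], [1, 0, 0, -0.5, 0], [1, 0, 0, -0.6, 0], [1, 0, 0, -0.6, 0], [1, 0, 0, -0.6, 0]]]'

```text
clock: 9.18
tcp_pos: [0.5437, -0.1348, 0.1956]
orientation: [3.099, 0.51, 0.004]
contact_force: [0.2, -0.3, 0.1]
grip_width: -0.0001
gripper_force: 0.0
```

```bash
python3 - <<'E'
from h import *
o=get_obs();print(o["clock"],o["tcp_pos"],o["contact_force"])
f=viewer.grab_frame("scene")
for c in "gyr":
    for s,ce,_ in seg(f,"scene",c):print(c,s,ce)
cv2.imwrite("pics/end.png",f["pixels"][...,::-1])
E
```

```text
9.1833 [ 0.54374263 -0.13478204  0.19556669] [ 0.23680453 -0.28891148  0.0920233 ]
g [310 178   6   7  28] [313.10714286 181.75      ]
g [288 243   7  12  55] [290.92727273 247.81818182]
y [304 184  13  11 101] [310.16831683 188.86138614]
y [295 235   7   6  25] [298.08 237.52]
y [254 249  11  11  77] [258.54545455 254.19480519]
r [277 262  18  16 181] [285.91712707 270.33149171]
```

View pics/end.png

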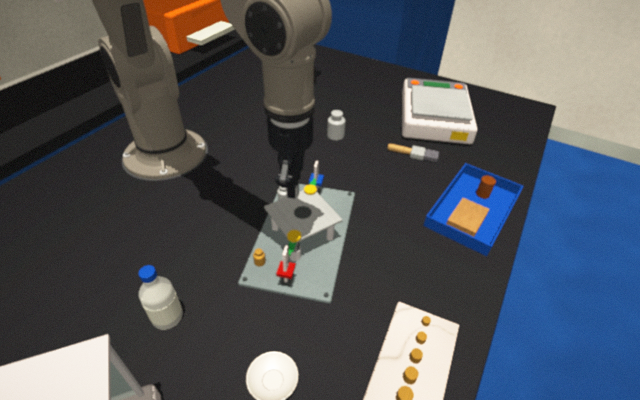

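The picture shows the arm well clear of the fixture, the plate level again (left pointer back at (313,182), right pointer near (291,248)), and the weights, bottle, dish and brush where they were.

```bash
python3 -c "
from h import *
print(r.hand_in())"
```

```text
the job is handed in; nothing more can be done
None
```

I pressed the right corner's pad until its pointer was level with the red clip as far as the pictures show (tip height good to about 3 mm), held it there for over 2 s, then let the plate spring back level and handed the job in; the hand-in gave no verdict.

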